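# Pack the plating kit on a restaurant pass

## Robot

A 6-joint arm with a two-finger parallel gripper is mounted at the origin on the work surface. World frame = base frame: x ahead of the robot, y to its left, z up, the work surface at z = 0. Lengths are in m, angles in rad, forces in N, time in s.
With the tool pointing down it reaches from about 0.375 to 0.9 m from the base axis. Payload 3.1 kg.
Tool frame: the origin (TCP) lies at the very end of the fingers, on their centre line; the grasp point (between the pads) lies 19 mm behind it; z points along the fingers, y is the line along which they close (so a half turn about z gives the same grasp; the last joint's range is limited). The gripper opens to 87 mm and grips with 3 to 60 N. Pads are 19 mm wide; open, the fingers measure 117 mm over their backs; the gripper's body (75 mm by 190 mm) begins 51 mm behind the grasp point.
Start: joints at [1.087, 0.527, 1.433, -0, 1.181, -0.178], TCP at [0.188, 0.596, 0.223] pointing down, gripper open.
Joint ranges: [-3.08, 3.08], [-0.75, 2.2], [0.22, 2.44], [-1.43, 4.57], [0, 2.65], [-2.85, 2.85]. Speed limits (rad/s): [2.79, 2.79, 3.14, 3.14, 3.14, 3.14].

## Interface

Orientations are given as a unit quaternion [x, y, z, w].
In Python, from rig import robot gives the robot as it stands. The module is installed in compiled form; this text tells all that it offers.
- The arm moves only by the tool servo_tool, never from a script. Its argument "rows" is one flat list of numbers, 5 for each row, row after row: the closure, from -1 (fully open) to 1 (shut), so that 0 is half open, then the shift along the tool's x, y, z in m, then the turn about the tool's z in degrees. A call has 1 to 5 rows; each row shifts and turns the commanded pose from where the row before left it, along the tool's axes as they then stand; what a row does not reach is not made up. A row lasts 1/12 s, in which the tool goes at most 41.7 mm and 7.16 degrees, less where a joint would pass 70% of its speed; a pose out of reach is approached as far as the arm can. A call with a gripper value outside its range is refused whole. The fingers move at their own pace and stop on an object; "newtons" is the grip in N (left out, the last holds). Time passes only in rows, so rows that do not move let the fingers close. It gives the time, the measured TCP pose, the force, the opening and the grip force at its end, in the units of the state.
- robot.get_obs(): the state, without advancing time (a new reading comes with each control period).
- robot.camera(name): name is "side" or "top"; returns a dict with "pixels" (400x640x3 uint8, red, green, blue), "intrinsics" (3x3 intrinsics, pixels), "rvec" (rotation vector, rad) and "tvec" (3), from world to camera coordinates, as OpenCV has them. Camera axes: x right, y down, z forward; pixel columns grow to the right and rows downward; lengths in m; the calibration is good to about 2 mm. A picture is of the moment at which its call begins. There is no depth.
- robot.hand_in(): hands the job in; it is judged then, once.
Trained networks look in a picture, given as the dict that the camera call returned (one of the last four; its "shot" number tells which), for a name from the list of things; names that differ only in an ending like _2 or _b are one class to them, and where a whole thing is asked for, a point or a joint stands for the part that bears it (a point fixed in the world has none). Each returns a list of dicts, best first, with "score" (0 to 1); they miss things now and then, are a little off and sometimes report something else, mostly with a low value. They report only what shows in the picture. A call takes as long as a camera call. They do not tell look-alikes from the thing itself.
- robot.spot_in(picture, query): "at" ([x, y, z] in m, in world coordinates, good to about 4 mm: the middle of the surface that is visible of it).
- robot.outline_of(picture, query): "region" (400x640 bool, what is visible of it).
- robot.place_of(picture, query): "at" ([x, y, z] in m, in world coordinates, good to about 4 mm: a listed point, or the origin of a listed thing).
The state is a dict: "time": time; "q": joint angles; "joint_velocities": joint speeds; "joint_torque": joint torques, N m; "position": TCP position; "tool_rot": TCP orientation; "ft_force": force on the tool from outside, world axes, zero at the start; "moment": the same for the moment, N m; "grip_width": finger opening in m; "grip_force": force on a finger pad.
Only numpy, scipy, OpenCV 4.12 (cv2) and the standard library are available. Lean on these libraries where they do the work, as an engineer would, in place of code of your own. Each camera call takes 0.05 s, during which the arm holds its last target. There are 200 camera calls.

## Task

Pack the chef's plating kit into its shallow black case: put the large round, the small round and the square steel ring mould each down over its matching wooden post, flat on the case floor, and only then lay the palette knife on top, flat and along the case in both forked rests, about centred. The round cutter with the handle arching over it and the spoon do not belong to the kit: leave them where they are.

Things in the scene. Friction and masses are not known exactly. Their poses are not given: they have to be found in the camera images.
- case: Shallow black fixed case, 256 (x, long) x 156 mm. Origin: centre of underside. Floor at z = 6, rim 14 mm, wall 4 mm. Posts stand at x = -80, 0, +80, y = 0. Two grey forked rests at x = -40 and +40 mm: each 6 mm thick, y -30 to +30, notch floor at z = 40 mm, prongs up to z = 52 at |y| = 22 to 30 mm (notch 44 mm wide, open above). Left or right of the robot, its length roughly along world y.
- post_large: Fixed round wooden post in the case, 34 mm in diameter, 18 mm high, top edge chamfered; at any one of the three stations. Origin: centre of its foot, on the case floor; z up, x along the case. The large round mould goes over it (8 mm play to each side).
- post_small: Fixed round wooden post in the case, 16 mm in diameter, 18 mm high, top edge chamfered; at any one of the three stations. Origin: centre of its foot, on the case floor; z up, x along the case. The small round mould goes over it (8 mm play to each side).
- post_square: Fixed square wooden post in the case, 24 x 24 mm, sides parallel to the case's, 18 mm high; at any one of the three stations. Origin: centre of its foot, on the case floor; z up, x along the case. The square mould goes over it (8 mm play to each side); any yaw will do.
- mould_large: Large round steel ring mould, open both ends, upright: outer diameter 56, wall 3, height 25 mm, 60 g. Origin: centre of underside. Stands on the counter between case and slate in a group of six small things (two are unlisted pots, 54 mm across), in rows along world x and y about 100 mm apart, all up to 50 mm tall: most room for fingers is on the diagonals (45 degrees to world x).
- mould_small: Small round steel ring mould, loose, open at both ends, upright: outer diameter 38 mm, wall 3 mm, 25 mm high, about 40 g. Origin: centre of its underside; z up. In the same group.
- mould_square: Square steel ring mould, loose, open both ends, upright: 46 x 46 mm outside, wall 3 mm, 25 mm high, about 60 g. Origin: centre of its underside; x and y square to its sides. In the same group, its sides turned roughly to the diagonals of the world axes.
- palette_knife: Cranked palette knife lying flat along its x on a dark fixed slate 4 mm thick (slate and case at opposite sides): wooden handle 22 wide, 15 mm thick, x = -95 to +30 mm, then flat steel blade 24 wide, 3 mm thick to x = +132; undersides level. Origin: on the underside below the balance point, a good place to grip across the handle; z up. 100 g. In the rests its tip may point either way.
- cutter: Look-alike to leave: round steel pastry cutter, 56 mm in diameter, 25 mm high like the large mould, but with a bar handle arching over it to 50 mm. Origin: centre of its underside. In the same group as the moulds.
- spoon: Look-alike to leave: serving spoon with the same wooden handle (x = -95 to +30 mm, 22 mm wide, 15 mm thick) and a round bowl 48 mm wide centred at x = +95 mm. Origin: on the underside. Lies on the slate beside the palette knife, parallel to it, about 76 mm between their centre lines.
Things that resemble listed ones, but are neither listed nor needed, are in the scene too. Leave any blue, pink or purple look-alike of the mould_large alone.

How it is judged:
On the way, in this order (a step that is already met when the one before it is completed fails the run):
1. all three moulds sit over their own posts, flat on the case floor (horizontal distance between mould_large and post_large below 0.012 m and z of mould_large in the frame of post_large between -0.004 and 0.004 m and angle between each of mould_large, mould_small, mould_square's own z axis and vertical below 0.12 rad and horizontal distance between mould_small and post_small below 0.012 m and z of mould_small in the frame of post_small between -0.004 and 0.004 m and horizontal distance between mould_square and post_square below 0.012 m and z of mould_square in the frame of post_square between -0.004 and 0.004 m), for 0.2 s.
2. the palette knife lies on both rests (x of palette_knife in the frame of case between -0.03 and 0.03 m and y of palette_knife in the frame of case between -0.015 and 0.015 m and z of palette_knife in the frame of case between 0.035 and 0.045 m and angle between the x axis of palette_knife and the x axis of case, either way round below 0.2 rad and angle between palette_knife's own z axis and vertical below 0.12 rad), for 0.2 s.
At the end, for the whole second after the job is handed in: Moulds upright on the case floor (4 mm, 0.12 rad), each within 12 mm of its post's axis; knife origin 35-45 mm above the case underside, within 30 mm along, 15 mm across of its centre, 0.2 rad of its length, 0.12 rad of level; all four still (0.02 m/s); cutter and spoon moved under 30 mm (all of step 1 and all of step 2 and linear speed of each of mould_large, mould_small, mould_square, palette_knife below 0.02 m/s and distance of each of cutter, spoon from where it was at the start of the episode below 0.03 m); the robot touches nothing.
It fails at once if the cutter is moved by more than 30 mm (distance of cutter from where it was at the start of the episode above 0.03 m).
It fails at once if the spoon is moved by more than 30 mm (distance of spoon from where it was at the start of the episode above 0.03 m).
It also fails if it takes over 109 s, if anything falls off the work surface, if the arm or the gripper's body presses on something with over 40 N, if the wrist force passes 120 N, or if a joint passes its speed limit or range.

## Working session

There is one attempt and no reset: what is moved stays moved. The work goes in short steps, Python scripts to look and compute and a tool call to move; the robot and the scene stay as the last step left them, time stands still between calls to the robot, and variables do not carry over. Pictures are saved under pics/ and viewed, at most 14 in all, crops included, and the job is handed in when it is done.

Besides the shell and the picture viewer there is one more tool, called after "Call:" in YAML: its name, and indented under it one key for each argument. servo_tool: Moves the arm, as the interface text tells. Its arguments: {"type":"object","properties":{"rows":{"type":"array","items":{"type":"number"}},"newtons":{"type":"number"}},"required":["rows"]}

```bash
mkdir -p pics
cat > h.py <<'E'
import numpy as np, cv2
from rig import robot
from scipy.spatial.transform import Rotation as R
def P(pic):
    return pic["intrinsics"],R.from_rotvec(np.ravel(pic["rvec"])).as_matrix(),np.ravel(pic["tvec"])
def proj(pic,X):
    K,r,t=P(pic); return cv2.projectPoints(np.atleast_2d(np.array(X,float)),np.array(pic["rvec"],float),t,np.array(K,float),None)[0][:,0]
def back(pic,uv,z):
    K,r,t=P(pic); d=r.T@np.linalg.solve(K,[uv[0],uv[1],1]); c=-r.T@t
    return c+d*(z-c[2])/d[2]
def save(pic,n): cv2.imwrite(f"pics/{n}.png",pic["pixels"][...,::-1])
E
python3 - <<'E'
from h import *
for c in("top","side"):
    p=robot.camera(c); save(p,c+"0")
    K,r,t=P(p); print(c,-r.T@t, K[0,0])
    for n in "case post_large post_small post_square mould_large mould_small mould_square palette_knife cutter spoon".split():
        for d in robot.place_of(p,n): print(n,np.round(d["at"],3),round(d["score"],2),np.round(proj(p,d["at"])[0]))
o=robot.get_obs();print(o["position"],o["tool_rot"],o["time"],o["grip_width"])
E
```

```text
top [ 0.38399201 -0.00456442  1.08849358] 382.86034696478566
case [ 0.657 -0.044 -0.   ] 0.6 [335. 187.]
case [ 0.508 -0.256 -0.002] 0.56 [410. 238.]
post_large [ 0.516 -0.334  0.005] 0.65 [438. 235.]
post_small [ 0.497 -0.179  0.007] 0.54 [383. 241.]
post_small [ 0.575 -0.037 -0.001] 0.3 [333. 215.]
post_small [ 0.506 -0.253 -0.004] 0.17 [409. 238.]
post_square [ 0.507 -0.257  0.009] 0.5 [411. 238.]
mould_large [ 0.668 -0.144  0.002] 0.72 [369. 183.]
mould_large [ 0.662 -0.041 -0.001] 0.69 [334. 185.]
mould_large [ 0.754  0.104 -0.   ] 0.67 [285. 155.]
mould_large [ 0.689  0.185 -0.   ] 0.51 [257. 177.]
mould_small [ 0.465  0.049 -0.001] 0.4 [303. 253.]
palette_knife [0.498 0.274 0.005] 0.96 [223. 241.]
palette_knife [ 0.497 -0.176  0.006] 0.73 [382. 241.]
cutter [ 0.572 -0.04  -0.001] 0.51 [334. 216.]
spoon [0.576 0.279 0.   ] 0.66 [223. 214.]
side [ 0.55522825 -0.60521324  0.701108  ] 408.99546293362914
case [ 0.507 -0.257 -0.001] 0.88 [273. 311.]
post_large [ 0.516 -0.336  0.004] 0.73 [279. 352.]
post_small [ 0.494 -0.176  0.009] 0.65 [264. 271.]
post_square [ 0.508 -0.254  0.009] 0.71 [273. 307.]
post_square [ 0.495 -0.177  0.006] 0.3 [264. 273.]
mould_large [0.684 0.18  0.001] 0.91 [335. 146.]
mould_large [ 0.659 -0.041  0.005] 0.88 [338. 212.]
mould_large [ 0.663 -0.147 -0.004] 0.75 [347. 254.]
mould_large [0.753 0.107 0.003] 0.74 [367. 163.]
mould_small [0.461 0.044 0.005] 0.61 [247. 191.]
mould_square [ 0.468 -0.041  0.001] 0.6 [251. 221.]
mould_square [0.502 0.273 0.003] 0.17 [263. 128.]
palette_knife [0.501 0.268 0.003] 0.55 [263. 129.]
palette_knife [ 0.506 -0.256 -0.003] 0.47 [272. 311.]
cutter [ 0.507 -0.255  0.006] 0.6 [272. 309.]
cutter [ 0.567 -0.039  0.001] 0.59 [296. 216.]
spoon [0.57  0.279 0.002] 0.75 [288. 125.]
[0.18752853 0.59616743 0.22255034] [ 1.51826387e-01  9.88407177e-01 -1.18197133e-05  2.11947036e-07] 1.1 0.0873667975089114
```

View pics/top0.png

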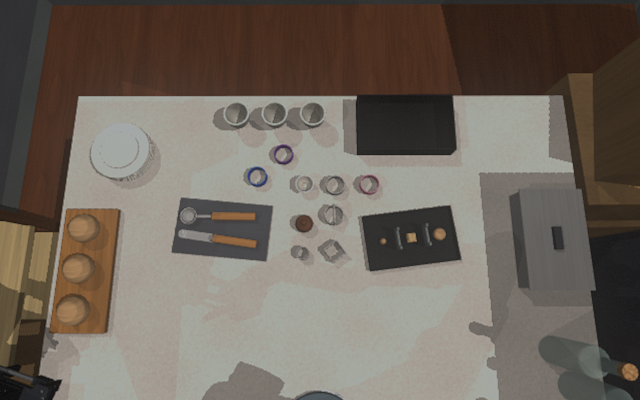

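View pics/side0.png

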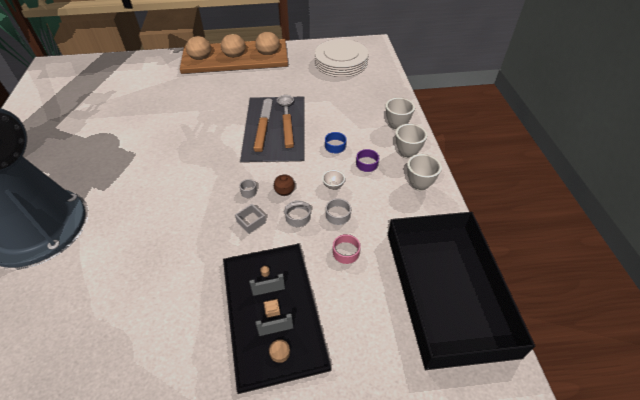

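Top view: the steel ring candidates are the large one at (334,185), the cutter at (331,215) with a bar across it, the small one at (300,253) and the square one at (332,250). The coloured look-alikes are at (369,184), (257,177) and (284,155). The pots are at (304,184) and (303,223). The knife is at (217,240), with its blade at the left, and the spoon is at (217,215). The posts, left to right, are small (383,241), square (411,238) and large (439,235).

My choice is the unbarred plain steel ring at (334,185) as mould_large.

```bash
cat > fit.py <<'E'
from h import *
from scipy.optimize import minimize
def prism(xy,z0,z1): return np.array([[x,y,z] for x,y in xy for z in(z0,z1)])
a=np.linspace(0,2*np.pi,40,endpoint=False)
circ=lambda r:np.c_[r*np.cos(a),r*np.sin(a)]
box=lambda x0,x1,y:np.array([[x0,-y],[x1,-y],[x1,y],[x0,y]])
M=dict(mould_large=prism(circ(.028),0,.025),mould_small=prism(circ(.019),0,.025),mould_square=prism(box(-.023,.023,.023),0,.025),
 post_large=prism(circ(.017),.006,.024),post_small=prism(circ(.008),.006,.024),post_square=prism(box(-.012,.012,.012),.006,.024),
 case=prism(box(-.128,.128,.078),0,.014),
 palette_knife=np.r_[prism(box(-.095,.03,.011),.004,.019),prism(box(.03,.132,.012),.004,.007)])
def hull(p): return cv2.convexHull(p.astype(np.float32))
def fit(pic,name,near,yaw=0,fityaw=False,ret=False,lift=0):
    best=None
    for d in robot.outline_of(pic,name):
        m=np.asarray(d["region"]).astype(np.uint8); u=np.argwhere(m)[:,::-1]
        if len(u)<10: continue
        e=np.linalg.norm(u.mean(0)-proj(pic,[*near,.012])[0])
        if e<12 and (best is None or e<best[0]): best=(e,m,d["score"])
    if best is None: return None
    cs,_=cv2.findContours(cv2.resize(best[1],None,fx=4,fy=4,interpolation=cv2.INTER_NEAREST),cv2.RETR_EXTERNAL,cv2.CHAIN_APPROX_NONE)
    c=max(cs,key=cv2.contourArea); H=cv2.convexHull(((c[:,0]+.5)/4-.5).astype(np.float32))
    A=cv2.contourArea(H)
    def cost(v):
        y=yaw+(v[2]*10 if fityaw else 0)
        X=M[name]@R.from_euler('z',y).as_matrix().T+[near[0]+v[0],near[1]+v[1],lift]
        h=hull(proj(pic,X)); B=cv2.contourArea(h); I=cv2.intersectConvexConvex(h,H)[0]
        return 1-I/(A+B-I)
    n=3 if fityaw else 2
    s=minimize(cost,np.zeros(n),method="Nelder-Mead",options=dict(initial_simplex=np.r_[np.zeros((1,n)),np.eye(n)*.008],xatol=1e-5,fatol=1e-5))
    return np.round([near[0]+s.x[0],near[1]+s.x[1],np.degrees(yaw+(s.x[2]*10 if fityaw else 0)),1-s.fun],4)
E
python3 - <<'E'
from fit import *
N=dict(mould_large=(.66,-.041),mould_small=(.463,.046),mould_square=(.468,-.041),post_large=(.516,-.335),post_small=(.496,-.177),post_square=(.507,-.255),case=(.507,-.256),palette_knife=(.5,.272))
Y=dict(mould_square=np.pi/4,case=np.radians(97),post_square=np.radians(97),palette_knife=np.pi/2)
for c in("top","side"):
    p=robot.camera(c)
    for n in N: print(c,n,fit(p,n,N[n],Y.get(n,0),n in("mould_square","case","palette_knife")))
    if c=="top":
        x=p["pixels"][170:270,270:470]; cv2.imwrite("pics/crop.png",cv2.resize(x[...,::-1],None,fx=4,fy=4,interpolation=cv2.INTER_CUBIC))
E
```

```text
top mould_large [ 0.6741 -0.0449  0.      0.3943]
top mould_small None
top mould_square [ 4.86200e-01 -2.85000e-02  6.41427e+01  3.56700e-01]
top post_large None
top post_small None
top post_square [ 0.5081 -0.2554 97.      0.7916]
top case [ 0.5077 -0.2558 97.2811  0.9646]
top palette_knife [ 0.5037  0.2714 81.4454  0.8947]
side mould_large [ 0.6598 -0.0441  0.      0.9398]
side mould_small [0.4634 0.0479 0.     0.9362]
side mould_square [ 0.4692 -0.0432 39.3766  0.9116]
side post_large [ 0.5172 -0.3378  0.      0.9163]
side post_small None
side post_square [ 0.5071 -0.2576 97.      0.8981]
side case [ 0.5065 -0.2575 97.3033  0.987 ]
side palette_knife [ 0.5026  0.2736 81.467   0.9445]
```

View pics/crop.png

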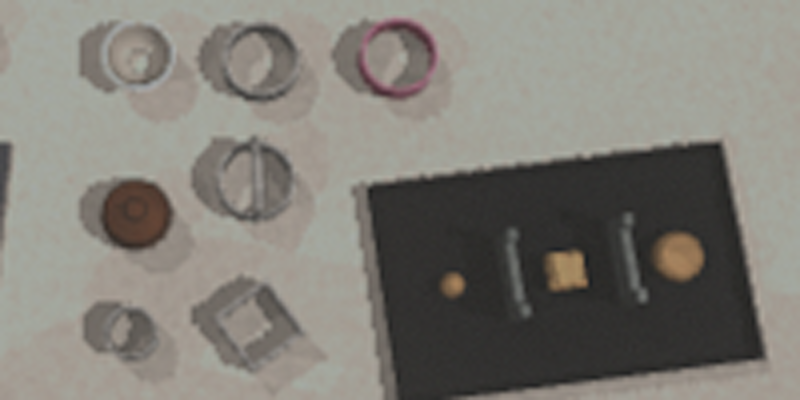

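The crop confirms it: the ring at crop (261,62) has no bar, while the one at (256,180) has the bar, so that one is the cutter. Poses: large (0.660,-0.0435), small (0.463,0.047), square (0.4685,-0.042, 39°), case (0.507,-0.257, 97.3°). I'll turn the closing axis to 45° and go above the large mould.

Call:
servo_tool:
  rows: [-1,0,0,0,6.9,-1,0,0,0,6.9,-1,0,0,0,6.9,-1,0,0,0,6.8]
  newtons: 15

```text
time: 2.33
position: [0.1875, 0.5962, 0.2226]
tool_rot: [0.385, 0.923, -0.0, 0.0]
ft_force: [-0.6, -0.5, -0.7]
grip_width: 0.0873
grip_force: 0.0
```

Call:
servo_tool:
  rows: [-1,-0.039,-0.006,0.005,0,-1,-0.039,-0.006,0.005,0,-1,-0.039,-0.006,0.005,0,-1,-0.039,-0.006,0.005,0,-1,-0.039,-0.006,0.005,0]

```text
time: 2.75
position: [0.305, 0.4358, 0.1975]
tool_rot: [0.382, 0.924, 0.0, 0.0]
ft_force: [1.9, 0.6, 0.6]
grip_width: 0.0872
grip_force: 0.0
```

Call:
servo_tool:
  rows: [-1,-0.039,-0.006,0.005,0,-1,-0.039,-0.006,0.005,0,-1,-0.039,-0.006,0.005,0,-1,-0.039,-0.006,0.005,0,-1,-0.039,-0.006,0.005,0]

```text
time: 3.17
position: [0.4221, 0.2765, 0.1726]
tool_rot: [0.382, 0.924, 0.0, 0.0]
ft_force: [0.2, 0.7, -0.0]
grip_width: 0.0866
grip_force: 0.0
```

Call:
servo_tool:
  rows: [-1,-0.039,-0.006,0,0,-1,-0.039,-0.006,0,0,-1,-0.039,-0.006,0,0,-1,-0.039,-0.006,0,0,-1,-0.039,-0.006,0,0]

```text
time: 3.58
position: [0.5389, 0.1173, 0.1727]
tool_rot: [0.383, 0.924, 0.0, 0.0]
ft_force: [-0.1, 1.1, 0.4]
grip_width: 0.0874
grip_force: 0.0
```

Call:
servo_tool:
  rows: [-1,-0.039,-0.006,0,0,-1,-0.039,-0.006,0,0,-1,-0.039,-0.006,0,0,-1,-0.039,-0.006,0,0,-1,-0.039,-0.006,0,0]

```text
time: 4.0
position: [0.6556, -0.0418, 0.1726]
tool_rot: [0.383, 0.924, 0.0, 0.0]
ft_force: [-0.0, 0.8, -0.3]
grip_width: 0.0869
grip_force: 0.0
```

```bash
cat > go.py <<'E'
# python3 go.py x y [phi]: shifts (mm, tool axes at present / after turn to phi) to reach x y
import sys
from h import *
o=robot.get_obs(); p=np.array(o["position"]); r=R.from_quat(o["tool_rot"]).as_matrix(); y=r[:,1]; phi=np.degrees(np.arctan2(y[1],y[0]))
v=[float(a) for a in sys.argv[1:]]
D=np.array([v[0]-p[0],v[1]-p[1],0])
print("t",round(o["time"],2),"pos",np.round(p,4),"phi",round(phi,1),"tilt",round(np.degrees(np.arccos(-r[2,2])),2),"w",round(o["grip_width"],4),"F",np.round(o["ft_force"],1),"q",np.round(o["q"],2))
print("mm now",np.round(1e3*r.T@D,1))
if len(v)>2:
    print("turn",round((phi-v[2]+90)%180-90,1)); f=np.radians(v[2]); f+=np.pi*round((np.radians(phi)-f)/np.pi); print("mm after",np.round(1e3*np.array([-np.sin(f)*D[0]+np.cos(f)*D[1],np.cos(f)*D[0]+np.sin(f)*D[1]]),1))
E
python3 go.py .66 -.0435 45
```

```text
t 4.0 pos [ 0.6556 -0.0418  0.1726] phi 45.0 tilt 0.01 w 0.0869 F [-0.   0.8 -0.3] q [-0.23  0.63  1.39  0.    1.12 -1.02]
mm now [-4.3  1.9  0. ]
turn 0.0
mm after [-4.3  1.9]
```

Call:
servo_tool:
  rows: [-1,-0.004,0.002,0.036,0,-1,0,0,0.036,0,-1,0,0,0.036,0,-1,0,0,0.036,0,-1,0,0,0.0245,0]

```text
time: 4.42
position: [0.6571, -0.0412, 0.0006]
tool_rot: [0.383, 0.924, -0.0, -0.002]
ft_force: [-0.7, 0.7, 0.4]
grip_width: 0.087
grip_force: 0.6
```

Call:
servo_tool:
  rows: [1,0,0,0,0,1,0,0,0,0,1,0,0,0,0,1,0,0,0,0,1,0,0,0,0]
  newtons: 15

```text
time: 4.83
position: [0.659, -0.0413, 0.0044]
tool_rot: [0.382, 0.924, 0.0, 0.0]
ft_force: [-0.7, -0.0, -0.9]
grip_width: 0.0614
grip_force: 0.0
```

Call:
servo_tool:
  rows: [1,0,0,0,0,1,0,0,0,0]

```text
time: 5.0
position: [0.6589, -0.0413, 0.0044]
tool_rot: [0.382, 0.924, -0.0, 0.0]
ft_force: [-0.6, -0.4, 0.7]
grip_width: 0.0545
grip_force: 14.9
```

Call:
servo_tool:
  rows: [1,0,0,-0.02,0,1,0,0,-0.025,6.3,1,0,0,-0.03,6.3,1,0,0,-0.03,6.3,1,0,0,-0.01,6.3]

```text
time: 5.42
position: [0.6614, -0.0418, 0.1238]
tool_rot: [0.577, 0.817, 0.001, 0.004]
ft_force: [0.4, -0.9, -0.8]
grip_width: 0.055
grip_force: 14.9
```

Call:
servo_tool:
  rows: [1,0,0,0,6.3,1,0,0,0,6.2,1,0,0,0,0]

```text
time: 5.67
position: [0.6588, -0.0412, 0.1196]
tool_rot: [0.661, 0.75, 0.0, 0.0]
ft_force: [-1.0, 0.8, 0.4]
grip_width: 0.055
grip_force: 14.9
```

```bash
python3 - <<'E'
from h import *
p=robot.camera("side"); x=p["pixels"][100:300,220:500]; cv2.imwrite("pics/g1.png",cv2.resize(x[...,::-1],None,fx=2.8,fy=2.8))
E
python3 go.py .5174 -.336 7.3
```

```text
t 5.72 pos [ 0.6586 -0.0412  0.1192] phi 7.5 tilt 0.0 w 0.0548 F [-0.5  0.9 -0.1] q [-0.23  0.69  1.43 -0.    1.02 -0.36]
mm now [-273.9 -178.3    0. ]
turn 0.2
mm after [-274.4 -177.5]
```

View pics/g1.png

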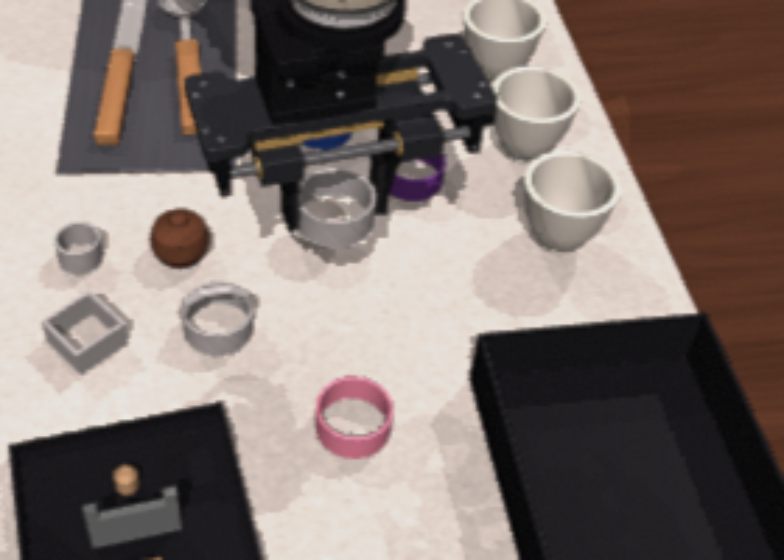

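The mould is held between the fingers (crop (337,207), image about (340,174)). I'll measure how far it sits off the tool centre.

Run:
```python
from fit import *
for c in("side","top"):
    p=robot.camera(c)
    for dd in robot.place_of(p,"mould_large"): print(np.round(dd["at"],4),round(dd["score"],2))
    print(fit(p,"mould_large",(.6588,-.0412),lift=.115))
    for d in robot.outline_of(p,"mould_large"):
        u=np.argwhere(np.asarray(d["region"])); print(c,u.min(0),u.max(0),len(u),round(d["score"],2))
    print(proj(p,[.6588,-.0412,.1275]))
```

```text
[ 0.6591 -0.0405  0.1192] 0.9
[ 0.6627 -0.1479 -0.0029] 0.75
[ 5.677e-01 -4.000e-02 -2.000e-04] 0.74
[0.7504 0.1058 0.0045] 0.71
[ 6.845e-01  1.775e-01 -6.000e-04] 0.48
None
side [160 327] [188 353] 497 0.95
side [156 360] [171 379] 149 0.73
side [148 330] [153 343] 52 0.61
side [235 333] [263 360] 423 0.56
[[339.37522898 172.67204874]]
[ 0.6867  0.1834 -0.0012] 0.64
[ 0.7533  0.1025 -0.0025] 0.49
[ 0.6663 -0.1457  0.0039] 0.47
None
top [166 248] [186 266] 113 0.67
top [143 273] [163 292] 188 0.46
top [175 363] [193 370] 27 0.41
[[335.40200562 174.33011301]]
```

Call:
servo_tool:
  rows: [1,-0.0303,-0.0197,0,0,1,-0.0303,-0.0197,0,0,1,-0.0303,-0.0197,0,0,1,-0.0303,-0.0197,0,0,1,-0.0303,-0.0197,0,0]

```text
time: 6.53
position: [0.5798, -0.2054, 0.119]
tool_rot: [0.66, 0.751, -0.0, 0.0]
ft_force: [0.4, -0.8, -1.0]
grip_width: 0.0547
grip_force: 14.9
```

Call:
servo_tool:
  rows: [1,-0.0303,-0.0197,0,0,1,-0.0303,-0.0197,0,0,1,-0.0303,-0.0197,0,0,1,-0.0303,-0.0197,0,0,1,0,0,0,0]

```text
time: 6.95
position: [0.5158, -0.3416, 0.1194]
tool_rot: [0.662, 0.749, -0.001, 0.002]
ft_force: [0.3, 0.9, -0.9]
grip_width: 0.0549
grip_force: 14.9
```

```bash
python3 go.py .5174 -.336 7.3
python3 - <<'E'
from fit import *
p=robot.camera("side"); save(p,"pl1")
for dd in robot.place_of(p,"mould_large")[:3]: print(np.round(dd["at"],4),round(dd["score"],2))
p=robot.camera("top")
for dd in robot.place_of(p,"mould_large")[:5]: print(np.round(dd["at"],4),round(dd["score"],2))
E
```

```text
t 6.95 pos [ 0.5158 -0.3416  0.1194] phi 7.0 tilt 0.28 w 0.0549 F [ 0.3  0.9 -0.9] q [-0.76  0.65  1.54 -0.    0.95 -0.88]
mm now [ 5.4  2.3 -0. ]
turn -0.3
mm after [5.3 2.3]
[ 0.5166 -0.3401  0.1183] 0.79
[ 0.6629 -0.1457 -0.0014] 0.74
[ 6.850e-01  1.841e-01 -4.000e-04] 0.69
[ 6.875e-01  1.827e-01 -4.000e-04] 0.52
[ 0.6682 -0.1445  0.003 ] 0.42
[0.758  0.1054 0.0019] 0.42
```

Call:
servo_tool:
  rows: [1,0,0,0,0,1,0,0,0,0]

```text
time: 7.32
position: [0.5184, -0.3329, 0.119]
tool_rot: [0.66, 0.752, 0.0, -0.0]
ft_force: [-0.5, -0.0, -0.7]
grip_width: 0.0548
grip_force: 14.9
```

```bash
python3 go.py .5174 -.336 7.3
```

```text
t 7.32 pos [ 0.5184 -0.3329  0.119 ] phi 7.5 tilt 0.03 w 0.0548 F [-0.5 -0.  -0.7] q [-0.75  0.64  1.54  0.    0.95 -0.88]
mm now [-3.  -1.4 -0. ]
turn 0.2
mm after [-3.  -1.4]
```

Call:
servo_tool:
  rows: [1,-0.002,-0.001,0.02,0,1,0,0,0.03,0,1,0,0,0.02,0,1,0,0,0.01,0,1,0,0,0,0]

```text
time: 7.73
position: [0.5162, -0.3343, 0.0366]
tool_rot: [0.66, 0.751, 0.0, -0.003]
ft_force: [-1.0, 0.3, -1.2]
grip_width: 0.0543
grip_force: 14.9
```

Call:
servo_tool:
  rows: [1,0,0,0.01,0,1,0,0,0.01,0,1,0,0,0.005,0,1,0,0,0.003,0,1,0,0,0,0]

```text
time: 8.15
position: [0.5172, -0.3366, 0.0108]
tool_rot: [0.66, 0.751, 0.0, -0.0]
ft_force: [0.8, -0.5, -1.6]
grip_width: 0.055
grip_force: 14.9
```

```bash
python3 go.py .5174 -.336 7.3
```

```text
t 8.15 pos [ 0.5172 -0.3366  0.0108] phi 7.3 tilt 0.0 w 0.055 F [ 0.8 -0.5 -1.6] q [-0.76  0.81  1.59  0.    0.75 -0.89]
mm now [0.6 0.3 0. ]
turn 0.0
mm after [0.6 0.3]
```

Call:
servo_tool:
  rows: [-1,0,0,0,0,-1,0,0,0,0,-1,0,0,0,0,-1,0,0,0,0,-1,0,0,-0.01,0]

```text
time: 8.57
position: [0.5161, -0.3357, 0.02]
tool_rot: [0.66, 0.751, 0.0, -0.002]
ft_force: [-0.7, -0.5, -0.0]
grip_width: 0.0806
grip_force: 0.0
```

Call:
servo_tool:
  rows: [-1,0,0,-0.015,0,-1,0,0,-0.03,0,-1,0,0,-0.03,-6.3,-1,0,0,-0.025,-6.3,-1,0,0,0,-6.3]

```text
time: 8.98
position: [0.5201, -0.3392, 0.1277]
tool_rot: [0.526, 0.851, -0.001, 0.006]
ft_force: [0.4, -1.6, 0.3]
grip_width: 0.0867
grip_force: 0.0
```

Call:
servo_tool:
  rows: [-1,0,0,0,-6.3,-1,0,0,0,-6.3,-1,0,0,0,-6.2,-1,0,0,0,0]

```text
time: 9.32
position: [0.5172, -0.3366, 0.1222]
tool_rot: [0.382, 0.924, -0.0, 0.001]
ft_force: [0.1, -0.5, 0.1]
grip_width: 0.0871
grip_force: 0.0
```

Call:
servo_tool:
  rows: [-1,0.0281,0.0212,0,0,-1,0.0281,0.0212,0,0,-1,0.0281,0.0212,0,0,-1,0.0281,0.0212,0,0,-1,0.0281,0.0212,0,0]

```text
time: 9.73
position: [0.4922, -0.1609, 0.1216]
tool_rot: [0.384, 0.923, 0.0, 0.0]
ft_force: [-0.8, 0.1, -0.5]
grip_width: 0.0873
grip_force: 0.0
```

Call:
servo_tool:
  rows: [-1,0.0281,0.0212,0,0,-1,0.0281,0.0212,0,0,-1,0.0281,0.0212,0,0,-1,0.0281,0.0212,0,0,-1,0.0281,0.0212,0,0]

```text
time: 10.15
position: [0.4678, 0.0135, 0.1217]
tool_rot: [0.384, 0.923, 0.0, 0.0]
ft_force: [0.9, -0.1, 0.4]
grip_width: 0.0866
grip_force: 0.0
```

Call:
servo_tool:
  rows: [-1,0.0281,0.0212,0,0,-1,0,0,0,0,-1,0,0,0,0,-1,0,0,0,0]

```text
time: 10.48
position: [0.4639, 0.0467, 0.1215]
tool_rot: [0.383, 0.924, 0.0, 0.001]
ft_force: [-0.1, -0.2, -0.1]
grip_width: 0.087
grip_force: 0.0
```

```bash
python3 go.py .463 .047 45
python3 - <<'E'
from fit import *
for c in("side","top"):
    p=robot.camera(c)
    if c=="side": save(p,"s2")
    print(fit(p,"mould_large",(.5174,-.336),lift=.006))
    for n,xy in(("mould_large",(.5174,-.336)),("mould_small",(.463,.047))):
        for dd in robot.place_of(p,n)[:5]:
            if np.hypot(*(dd["at"][:2]-np.array(xy)))<.03:print(c,n,np.round(dd["at"],4),round(dd["score"],2))
E
```

```text
t 10.48 pos [0.4639 0.0467 0.1215] phi 45.0 tilt 0.1 w 0.087 F [-0.1 -0.2 -0.1] q [-0.14  0.49  1.92 -0.    0.73 -0.93]
mm now [ 0.9 -0.4 -0. ]
turn 0.0
mm after [ 0.9 -0.4]
[ 0.5169 -0.3389  0.      0.9231]
side mould_large [ 0.5178 -0.3392  0.0112] 0.66
side mould_small [0.4635 0.0411 0.0055] 0.7
[ 0.5085 -0.3149  0.      0.2903]
top mould_large [ 0.5157 -0.3367  0.0045] 0.75
top mould_large [ 0.5152 -0.3334  0.0069] 0.47
```

View pics/s2.png

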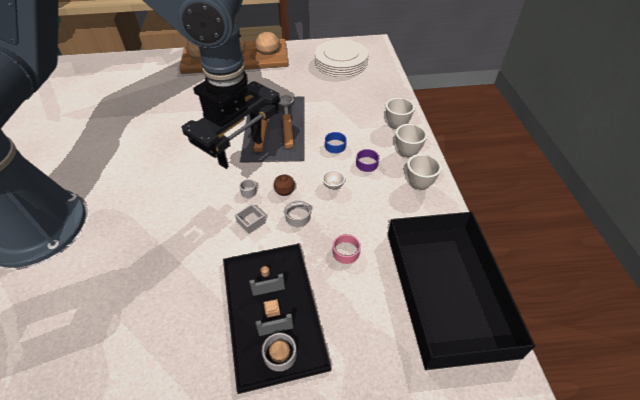

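The large ring sits around its post at (280,352), and the small one at (249,188) is untouched. Next I grip the small one.

Call:
servo_tool:
  rows: [-1,0,0,0.03,0,-1,0,0,0.035,0,-1,0,0,0.03,0,-1,0,0,0.015,0,-1,0,0,0.007,0]

```text
time: 11.3
position: [0.4619, 0.0467, 0.0018]
tool_rot: [0.383, 0.924, -0.001, -0.002]
ft_force: [-0.1, 1.0, 0.6]
grip_width: 0.0871
grip_force: 0.0
```

Call:
servo_tool:
  rows: [1,0,0,0,0,1,0,0,0,0,1,0,0,0,0,1,0,0,0,0,1,0,0,0,0]

```text
time: 11.72
position: [0.464, 0.0468, 0.0051]
tool_rot: [0.382, 0.924, 0.0, 0.001]
ft_force: [0.1, 0.9, 0.4]
grip_width: 0.0615
grip_force: 0.0
```

Call:
servo_tool:
  rows: [1,0,0,0,0,1,0,0,0,0,1,0,0,0,0,1,0,0,0,0,1,0,0,0,0]

```text
time: 12.13
position: [0.4634, 0.0469, 0.0043]
tool_rot: [0.382, 0.924, 0.0, 0.0]
ft_force: [0.1, -0.3, 2.7]
grip_width: 0.0375
grip_force: 15.0
```

Call:
servo_tool:
  rows: [1,0,0,-0.02,0,1,0,0,-0.03,6.3,1,0,0,-0.03,6.3,1,0,0,-0.03,6.3,1,0,0,-0.005,6.3]

```text
time: 12.55
position: [0.4654, 0.0467, 0.1228]
tool_rot: [0.577, 0.817, 0.002, 0.003]
ft_force: [1.2, -0.4, -1.0]
grip_width: 0.0377
grip_force: 15.0
```

Call:
servo_tool:
  rows: [1,0,0,0,6.3,1,0,0,0,6.2,1,0,0,0,0,1,0,0,0,0]

```text
time: 12.88
position: [0.4629, 0.0469, 0.119]
tool_rot: [0.659, 0.752, -0.0, -0.0]
ft_force: [0.5, -0.2, -0.1]
grip_width: 0.0375
grip_force: 15.0
```

```bash
python3 go.py .497 -.1772 7.3
python3 - <<'E'
from fit import *
for c in("side","top"):
    p=robot.camera(c)
    for dd in robot.place_of(p,"mould_small")[:3]: print(c,np.round(dd["at"],4),round(dd["score"],2))
    for d in robot.outline_of(p,"mould_small")[:3]:
        u=np.argwhere(np.asarray(d["region"])); print(c,u.min(0),u.max(0),len(u),round(d["score"],2))
    x=robot.get_obs()["position"]; q=proj(p,M["mould_small"]+[x[0],x[1],x[2]-.0045]);print(q.min(0),q.max(0))
E
```

```text
t 12.88 pos [0.4629 0.0469 0.119 ] phi 7.5 tilt 0.03 w 0.0375 F [ 0.5 -0.2 -0.1] q [-0.14  0.49  1.92 -0.    0.73 -0.27]
mm now [-226.7    4.6   -0. ]
turn 0.2
mm after [-226.6    5.4]
side [0.464  0.042  0.1181] 0.65
side [142 231] [161 249] 300 0.66
[230.18464963 140.54906488] [250.22259547 161.74418854]
top [229 179] [245 247] 538 0.73
[292.88757781 241.78702348] [308.60813469 257.88211239]
```

Call:
servo_tool:
  rows: [1,-0.0323,0.0007,0,0,1,-0.0323,0.0007,0,0,1,-0.0323,0.0007,0,0,1,-0.0323,0.0007,0,0,1,-0.0323,0.0007,0,0]

```text
time: 13.6
position: [0.4872, -0.1142, 0.1189]
tool_rot: [0.66, 0.751, -0.0, -0.0]
ft_force: [1.2, 0.2, -0.3]
grip_width: 0.0374
grip_force: 15.0
```

Call:
servo_tool:
  rows: [1,-0.0323,0.0007,0,0,1,-0.0323,0.0007,0,0,1,0,0,0,0,1,0,0,0,0,1,0,0,0,0]

```text
time: 14.02
position: [0.4961, -0.1762, 0.1186]
tool_rot: [0.661, 0.751, -0.0, -0.001]
ft_force: [-0.6, 0.7, -0.1]
grip_width: 0.0378
grip_force: 15.0
```

```bash
python3 go.py .497 -.1772 7.3
python3 - <<'E'
from fit import *
p=robot.camera("side")
for dd in robot.place_of(p,"mould_small")[:3]: print(np.round(dd["at"],4),round(dd["score"],2))
E
```

```text
t 14.02 pos [ 0.4961 -0.1762  0.1186] phi 7.3 tilt 0.12 w 0.0378 F [-0.6  0.7 -0.1] q [-0.55  0.55  1.77  0.    0.82 -0.68]
mm now [-1.1  0.8 -0. ]
turn 0.0
mm after [-1.1  0.8]
[ 0.4941 -0.1836  0.1185] 0.62
```

Call:
servo_tool:
  rows: [1,-0.0005,0.001,0.02,0,1,0,0,0.03,0,1,0,0,0.02,0,1,0,0,0.01,0,1,0,0,0,0]

```text
time: 14.53
position: [0.4964, -0.1751, 0.0371]
tool_rot: [0.66, 0.751, -0.0, -0.003]
ft_force: [0.2, -1.3, -0.5]
grip_width: 0.0374
grip_force: 15.0
```

Call:
servo_tool:
  rows: [1,0,0,0.01,0,1,0,0,0.01,0,1,0,0,0.005,0,1,0,0,0.003,0,1,0,0,0,0]

```text
time: 14.95
position: [0.498, -0.1771, 0.0108]
tool_rot: [0.66, 0.751, -0.0, -0.0]
ft_force: [-0.1, 0.3, -0.4]
grip_width: 0.0379
grip_force: 15.0
```

```bash
python3 go.py .497 -.1772 7.3
```

```text
t 14.95 pos [ 0.498  -0.1771  0.0108] phi 7.3 tilt 0.01 w 0.0379 F [-0.1  0.3 -0.4] q [-0.55  0.74  1.82  0.    0.58 -0.68]
mm now [ 0. -1.  0.]
turn 0.0
mm after [ 0. -1.]
```

Call:
servo_tool:
  rows: [-1,0,0,0,0,-1,0,0,0,0,-1,0,0,0,0,-1,0,0,0,0,-1,0,0,-0.01,0]

```text
time: 15.37
position: [0.497, -0.1766, 0.0203]
tool_rot: [0.66, 0.751, -0.0, -0.001]
ft_force: [-0.1, 0.2, 1.1]
grip_width: 0.0632
grip_force: 0.0
```

Call:
servo_tool:
  rows: [-1,0,0,-0.015,0,-1,0,0,-0.03,0,-1,0,0,-0.03,-6.4,-1,0,0,-0.025,-6.4,-1,0,0,0,-6.4]

```text
time: 15.78
position: [0.5009, -0.1787, 0.1266]
tool_rot: [0.523, 0.852, 0.0, 0.005]
ft_force: [0.9, -0.3, -0.3]
grip_width: 0.0858
grip_force: 0.0
```

Call:
servo_tool:
  rows: [-1,0,0,0,-6.4,-1,0,0,0,-6.5,-1,0,0,0,0]

```text
time: 16.03
position: [0.498, -0.1771, 0.1222]
tool_rot: [0.426, 0.905, -0.0, 0.001]
ft_force: [-0.3, 0.7, 0.1]
grip_width: 0.0869
grip_force: 0.0
```

Call:
servo_tool:
  rows: [-1,0.0305,0.0158,0,0,-1,0.0305,0.0158,0,0,-1,0.0305,0.0158,0,0,-1,0.0305,0.0158,0,0,-1,0,0,0,0]

```text
time: 16.45
position: [0.465, -0.0372, 0.121]
tool_rot: [0.427, 0.904, 0.0, -0.003]
ft_force: [-0.2, 0.4, 0.7]
grip_width: 0.0868
grip_force: 0.0
```

Call:
servo_tool:
  rows: [-1,0,0,0,0,-1,0,0,0,0,-1,0,0,0,0]

```text
time: 16.7
position: [0.4703, -0.0438, 0.1214]
tool_rot: [0.428, 0.904, 0.0, 0.001]
ft_force: [-0.9, 0.2, 0.7]
grip_width: 0.0869
grip_force: 0.0
```

```bash
python3 go.py .4685 -.042 39.4
python3 - <<'E'
from fit import *
p=robot.camera("side"); x=p["pixels"][120:400,180:460]; cv2.imwrite("pics/s3.png",cv2.resize(x[...,::-1],None,fx=2.1,fy=2.1))
print(fit(p,"mould_small",(.497,-.1772),lift=.006))
print(fit(p,"mould_square",(.4685,-.042),np.radians(39),True))
E
```

```text
t 16.7 pos [ 0.4703 -0.0438  0.1214] phi 39.3 tilt 0.1 w 0.0869 F [-0.9  0.2  0.7] q [-0.33  0.49  1.91 -0.    0.74 -1.02]
mm now [ 2.5 -0.3 -0. ]
turn -0.1
mm after [ 2.5 -0.3]
[ 0.4967 -0.1767  0.      0.9326]
[ 0.4681 -0.0423 38.9739  0.9293]
```

View pics/s3.png

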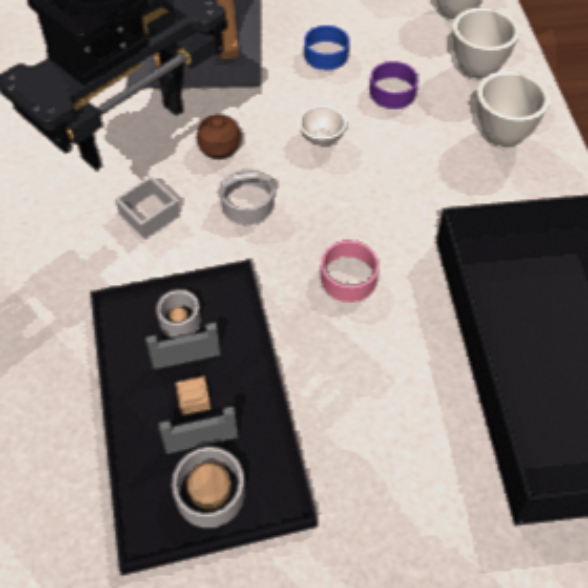

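Both round rings sit around their posts, at crop (178,314) and (208,486). The square is at crop (149,207). Next I grip the square.

Call:
servo_tool:
  rows: [-1,0.002,0,0.03,0,-1,0,0,0.035,0,-1,0,0,0.03,0,-1,0,0,0.015,0,-1,0,0,0.007,0]

```text
time: 17.27
position: [0.467, -0.0416, 0.0017]
tool_rot: [0.428, 0.904, -0.0, -0.002]
ft_force: [-0.2, -0.4, -0.2]
grip_width: 0.0869
grip_force: 0.0
```

Call:
servo_tool:
  rows: [1,0,0,0,0,1,0,0,0,0,1,0,0,0,0,1,0,0,0,0,1,0,0,0,0]

```text
time: 17.68
position: [0.4688, -0.0415, 0.0052]
tool_rot: [0.427, 0.904, 0.0, 0.001]
ft_force: [1.1, -0.6, -0.2]
grip_width: 0.0614
grip_force: 0.0
```

Call:
servo_tool:
  rows: [1,0,0,0,0,1,0,0,0,0,1,0,0,0,0,1,0,0,0,0,1,0,0,0,0]

```text
time: 18.1
position: [0.4683, -0.0412, 0.0046]
tool_rot: [0.427, 0.904, 0.0, 0.0]
ft_force: [0.2, 0.4, 6.0]
grip_width: 0.0465
grip_force: 14.7
```

Call:
servo_tool:
  rows: [1,0,0,-0.02,0,1,0,0,-0.03,6.4,1,0,0,-0.03,6.4,1,0,0,-0.03,6.4,1,0,0,-0.005,6.4]

```text
time: 18.52
position: [0.4702, -0.0418, 0.1228]
tool_rot: [0.619, 0.786, 0.001, 0.003]
ft_force: [-0.0, -0.6, -0.9]
grip_width: 0.0468
grip_force: 14.7
```

Call:
servo_tool:
  rows: [1,0,0,0,6.5,1,0,0,0,0,1,0,0,0,0,1,0,0,0,0]

```text
time: 18.85
position: [0.4674, -0.041, 0.1185]
tool_rot: [0.66, 0.752, -0.0, -0.001]
ft_force: [-0.3, -0.4, -0.8]
grip_width: 0.0464
grip_force: 14.7
```

```bash
python3 go.py .5072 -.2566 7.3
python3 - <<'E'
from fit import *
for c in("side",):
    p=robot.camera(c)
    for dd in robot.place_of(p,"mould_square")[:3]: print(c,np.round(dd["at"],4),round(dd["score"],2))
    for d in robot.outline_of(p,"mould_square")[:3]:
        u=np.argwhere(np.asarray(d["region"]))[:,::-1]; print(c,u.min(0),u.max(0),len(u),round(d["score"],2))
    x=robot.get_obs()["position"]; q=proj(p,M["mould_square"]@R.from_euler('z',7.3,degrees=True).as_matrix().T+[x[0],x[1],x[2]-.0045]);print(q.min(0),q.max(0))
E
```

```text
t 18.85 pos [ 0.4674 -0.041   0.1185] phi 7.5 tilt 0.09 w 0.0464 F [-0.3 -0.4 -0.8] q [-0.33  0.5   1.91 -0.    0.73 -0.46]
mm now [-2.189e+02  1.140e+01 -2.000e-01]
turn 0.2
mm after [-218.9   12. ]
side [ 0.4678 -0.0393  0.1153] 0.93
side [ 0.5174 -0.3356  0.0077] 0.33
side [229 168] [255 195] 547 0.71
side [223 245] [331 393] 10170 0.52
[228.16858314 166.60361191] [256.34706083 196.17687925]
```

Call:
servo_tool:
  rows: [1,-0.0312,0.0017,0,0,1,-0.0312,0.0017,0,0,1,-0.0312,0.0017,0,0,1,-0.0312,0.0017,0,0,1,-0.0312,0.0017,0,0]

```text
time: 19.42
position: [0.4962, -0.1961, 0.1185]
tool_rot: [0.66, 0.751, -0.0, -0.001]
ft_force: [1.4, 1.0, -1.4]
grip_width: 0.0468
grip_force: 14.7
```

Call:
servo_tool:
  rows: [1,-0.0312,0.0017,0,0,1,-0.0312,0.0017,0,0,1,0,0,0,0,1,0,0,0,0,1,0,0,0,0]

```text
time: 19.83
position: [0.5067, -0.2554, 0.1182]
tool_rot: [0.66, 0.751, 0.0, -0.001]
ft_force: [0.2, -0.2, -0.8]
grip_width: 0.0467
grip_force: 14.7
```

Call:
servo_tool:
  rows: [1,0,0,0,0,1,0,0,0,0]

```text
time: 20.0
position: [0.5072, -0.2546, 0.1188]
tool_rot: [0.66, 0.751, 0.0, -0.001]
ft_force: [-0.6, -0.6, -0.5]
grip_width: 0.0466
grip_force: 14.7
```

```bash
python3 go.py .5072 -.2566 7.3
```

```text
t 20.0 pos [ 0.5072 -0.2546  0.1188] phi 7.4 tilt 0.1 w 0.0466 F [-0.6 -0.6 -0.5] q [-0.66  0.59  1.67  0.    0.88 -0.79]
mm now [-1.9 -0.2 -0. ]
turn 0.1
mm after [-1.9 -0.2]
```

Call:
servo_tool:
  rows: [1,-0.002,0,0.02,0,1,0,0,0.03,0,1,0,0,0.02,0,1,0,0,0.01,0,1,0,0,0,0]

```text
time: 20.42
position: [0.5065, -0.2563, 0.037]
tool_rot: [0.66, 0.751, -0.0, -0.003]
ft_force: [0.4, 0.3, -1.5]
grip_width: 0.0466
grip_force: 14.7
```

Call:
servo_tool:
  rows: [1,0,0,0.01,0,1,0,0,0.01,0,1,0,0,0.005,0,1,0,0,0.003,0,1,0,0,0,0]

```text
time: 20.83
position: [0.508, -0.2583, 0.011]
tool_rot: [0.66, 0.751, 0.0, 0.0]
ft_force: [0.2, -0.3, -1.0]
grip_width: 0.0465
grip_force: 14.7
```

```bash
python3 go.py .5072 -.2566 7.3
```

```text
t 20.83 pos [ 0.508  -0.2583  0.011 ] phi 7.3 tilt 0.0 w 0.0465 F [ 0.2 -0.3 -1. ] q [-0.67  0.77  1.71  0.    0.66 -0.79]
mm now [ 1.8 -0.6 -0. ]
turn 0.0
mm after [ 1.8 -0.6]
```

Call:
servo_tool:
  rows: [-1,0,0,0,0,-1,0,0,0,0,-1,0,0,0,0,-1,0,0,0,0,-1,0,0,-0.01,0]

```text
time: 21.25
position: [0.507, -0.2576, 0.0202]
tool_rot: [0.66, 0.751, -0.0, -0.002]
ft_force: [0.7, 0.0, 0.1]
grip_width: 0.072
grip_force: 0.0
```

Call:
servo_tool:
  rows: [-1,0,0,-0.015,0,-1,0,0,-0.03,0,-1,0,0,-0.03,5.3,-1,0,0,-0.025,5.3,-1,0,0,0,5.2]

```text
time: 21.67
position: [0.5109, -0.2604, 0.127]
tool_rot: [0.759, 0.651, 0.001, 0.005]
ft_force: [-0.3, -1.3, -0.4]
grip_width: 0.0868
grip_force: 0.0
```

Call:
servo_tool:
  rows: [-1,0.035,-0.0056,0,0,-1,0.035,-0.0056,0,0,-1,0.035,-0.0056,0,0,-1,0.035,-0.0056,0,0,-1,0.035,-0.0056,0,0]

```text
time: 22.08
position: [0.5058, -0.0797, 0.122]
tool_rot: [0.758, 0.653, 0.0, 0.0]
ft_force: [0.8, 0.4, -0.6]
grip_width: 0.0868
grip_force: 0.0
```

Call:
servo_tool:
  rows: [-1,0.035,-0.0056,0,0,-1,0.035,-0.0056,0,0,-1,0.035,-0.0056,0,0,-1,0.035,-0.0056,0,0,-1,0.035,-0.0056,0,0]

```text
time: 22.5
position: [0.5039, 0.0979, 0.122]
tool_rot: [0.757, 0.653, 0.0, 0.0]
ft_force: [0.7, 0.8, 0.0]
grip_width: 0.0869
grip_force: 0.0
```

Call:
servo_tool:
  rows: [-1,0.035,-0.0056,0,0,-1,0.035,-0.0056,0,0,-1,0.035,-0.0056,0,0,-1,0.035,-0.0056,0,0,-1,0.035,-0.0056,0,0]

```text
time: 22.92
position: [0.5018, 0.2752, 0.122]
tool_rot: [0.757, 0.653, 0.0, 0.0]
ft_force: [1.3, 0.2, 0.3]
grip_width: 0.0867
grip_force: 0.0
```

Call:
servo_tool:
  rows: [-1,0,0,0,0,-1,0,0,0,0,-1,0,0,0,0,-1,0,0,0,0]

```text
time: 23.25
position: [0.502, 0.2721, 0.1213]
tool_rot: [0.758, 0.653, -0.0, 0.0]
ft_force: [-0.0, 0.2, 0.2]
grip_width: 0.0872
grip_force: 0.0
```

```bash
python3 go.py .503 .2725 -8.5
python3 - <<'E'
from fit import *
p=robot.camera("side"); save(p,"s4")
for n,xy in dict(mould_square=(.5072,-.2566),mould_small=(.497,-.177),mould_large=(.5174,-.336)).items(): print(n,fit(p,n,xy,np.radians(7.3),lift=.006))
E
```

```text
t 23.25 pos [0.502  0.2721 0.1213] phi -8.5 tilt 0.04 w 0.0872 F [-0.   0.2  0.2] q [ 0.3   0.59  1.66 -0.    0.89  0.45]
mm now [ 0.5  1.  -0. ]
turn -0.0
mm after [0.5 1. ]
mould_square [ 0.507  -0.2559  7.3     0.8966]
mould_small [ 0.4977 -0.1782  7.3     0.9473]
mould_large [ 0.517  -0.3397  7.3     0.971 ]
```

View pics/s4.png

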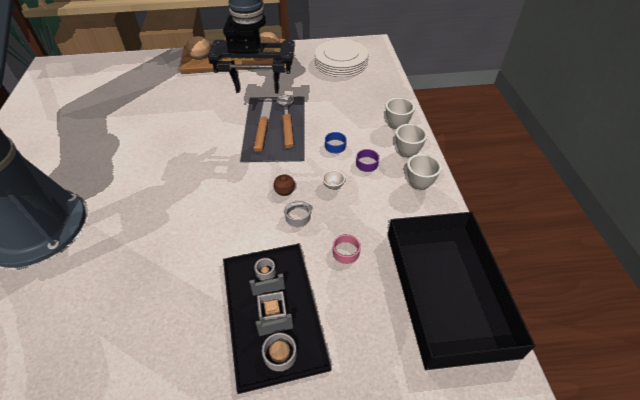

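All three moulds are around their posts, at (265,269), (271,307) and (279,352). The knife at (262,130) is beside the spoon at (288,125). Next I grip the knife.

Call:
servo_tool:
  rows: [-1,0,0.001,0.03,0,-1,0,0,0.03,0,-1,0,0,0.025,0,-1,0,0,0.015,0,-1,0,0,0,0]
  newtons: 25

```text
time: 23.87
position: [0.5009, 0.2716, 0.0178]
tool_rot: [0.758, 0.652, -0.003, -0.001]
ft_force: [-1.0, 0.1, 0.5]
grip_width: 0.0867
grip_force: 0.0
```

Call:
servo_tool:
  rows: [-1,0,0,0.008,0,-1,0,0,0.004,0,-1,0,0,0.002,0,-1,0,0,0,0,-1,0,0,0,0]

```text
time: 24.28
position: [0.5037, 0.2734, 0.0078]
tool_rot: [0.757, 0.653, 0.001, 0.0]
ft_force: [0.6, 0.0, 0.9]
grip_width: 0.087
grip_force: 0.0
```

Call:
servo_tool:
  rows: [1,0,0,0,0,1,0,0,0,0,1,0,0,0,0,1,0,0,0,0,1,0,0,0,0]

```text
time: 24.7
position: [0.5032, 0.2733, 0.0072]
tool_rot: [0.757, 0.653, 0.0, 0.0]
ft_force: [-0.8, -0.4, 0.6]
grip_width: 0.0615
grip_force: 0.0
```

Call:
servo_tool:
  rows: [1,0,0,0,0,1,0,0,0,0,1,0,0,0,0,1,0,0,0,0,1,0,0,0,0]

```text
time: 25.12
position: [0.5031, 0.2732, 0.007]
tool_rot: [0.757, 0.653, -0.0, -0.0]
ft_force: [-0.2, -0.5, -0.7]
grip_width: 0.0281
grip_force: 0.0
```

Call:
servo_tool:
  rows: [1,0,0,0,0,1,0,0,0,0,1,0,0,0,0,1,0,0,0,0]

```text
time: 25.45
position: [0.5031, 0.2732, 0.007]
tool_rot: [0.757, 0.653, -0.0, -0.0]
ft_force: [0.2, -0.2, -0.6]
grip_width: 0.0217
grip_force: 25.0
```

```bash
python3 go.py .503 .2725 -8.5
```

```text
t 25.45 pos [0.5031 0.2732 0.007 ] phi -8.5 tilt 0.01 w 0.0217 F [ 0.2 -0.2 -0.6] q [ 0.3   0.78  1.71 -0.    0.66  0.45]
mm now [-0.7  0.   0. ]
turn 0.0
mm after [-0.7  0. ]
```

Call:
servo_tool:
  rows: [1,0,0,-0.015,0,1,0,0,-0.025,0,1,0,0,-0.03,0,1,0,0,-0.03,-4,1,0,0,-0.015,-4]

```text
time: 25.87
position: [0.5045, 0.2737, 0.1251]
tool_rot: [0.709, 0.705, 0.002, 0.001]
ft_force: [0.0, 1.1, -1.2]
grip_width: 0.0216
grip_force: 25.0
```

Call:
servo_tool:
  rows: [1,0,0,0,-4,1,0,0,0,-3.8,1,0,0,0,0,1,-0.015,-0.0018,0,0,1,-0.028,-0.0034,0,0]

```text
time: 26.28
position: [0.5034, 0.2316, 0.1218]
tool_rot: [0.66, 0.751, 0.001, -0.0]
ft_force: [-0.1, 0.0, -1.7]
grip_width: 0.0217
grip_force: 25.0
```

Call:
servo_tool:
  rows: [1,-0.03,-0.0036,0,0,1,-0.03,-0.0036,0,0,1,-0.03,-0.0036,0,0,1,-0.03,-0.0036,0,0,1,-0.03,-0.0036,0,0]

```text
time: 26.7
position: [0.5042, 0.0775, 0.1216]
tool_rot: [0.661, 0.75, -0.0, -0.0]
ft_force: [-0.5, 0.0, -1.0]
grip_width: 0.0218
grip_force: 25.0
```

Call:
servo_tool:
  rows: [1,-0.03,-0.0036,0,0,1,-0.03,-0.0036,0,0,1,-0.03,-0.0036,0,0,1,-0.03,-0.0036,0,0,1,-0.03,-0.0036,0,0]

```text
time: 27.12
position: [0.5055, -0.0736, 0.1216]
tool_rot: [0.661, 0.75, -0.0, -0.0]
ft_force: [0.1, -0.2, -0.3]
grip_width: 0.0219
grip_force: 25.0
```

Call:
servo_tool:
  rows: [1,-0.03,-0.0036,0,0,1,-0.03,-0.0036,0,0,1,-0.03,-0.0036,0,0,1,-0.03,-0.0036,0,0,1,-0.03,-0.0036,0,0]

```text
time: 27.53
position: [0.5068, -0.2246, 0.1215]
tool_rot: [0.661, 0.75, -0.0, -0.001]
ft_force: [0.6, 0.4, -2.2]
grip_width: 0.0216
grip_force: 25.0
```

Call:
servo_tool:
  rows: [1,-0.02,-0.0024,0,0,1,-0.012,-0.0018,0,0,1,0,0,0,0,1,0,0,0,0,1,0,0,0,0]

```text
time: 27.95
position: [0.5066, -0.2537, 0.1216]
tool_rot: [0.66, 0.751, 0.0, -0.001]
ft_force: [-0.2, 1.1, -1.5]
grip_width: 0.0217
grip_force: 25.0
```

```bash
python3 go.py .5072 -.2566 7.3
python3 - <<'E'
from fit import *
p=robot.camera("side"); x=p["pixels"][100:400,160:460]; cv2.imwrite("pics/s5.png",cv2.resize(x[...,::-1],None,fx=2,fy=2))
print(fit(p,"palette_knife",(.5072,-.2566),np.radians(97.3),True,lift=robot.get_obs()["position"][2]-.007))
for d in robot.place_of(p,"palette_knife"): print(np.round(d["at"],3),round(d["score"],2))
E
```

```text
t 27.95 pos [ 0.5066 -0.2537  0.1216] phi 7.3 tilt 0.15 w 0.0217 F [-0.2  1.1 -1.5] q [-0.66  0.59  1.67  0.    0.89 -0.79]
mm now [-3.   0.2 -0. ]
turn 0.0
mm after [-3.   0.2]
None
[ 0.506 -0.257  0.116] 0.78
```

View pics/s5.png

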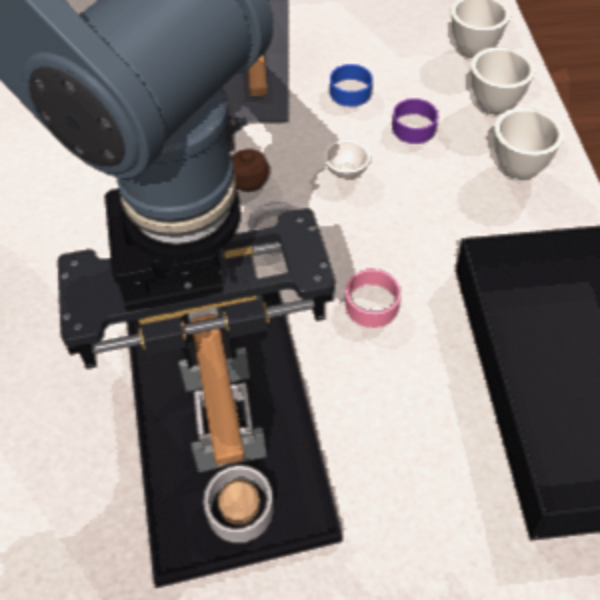

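The knife hangs level along the case above both rests, at crop (195-245, 320-460). Lowering it now.

Call:
servo_tool:
  rows: [1,-0.002,0,0.015,0,1,0,0,0.02,0,1,0,0,0.015,0,1,0,0,0.01,0,1,0,0,0,0]

```text
time: 28.52
position: [0.5064, -0.2558, 0.0601]
tool_rot: [0.66, 0.751, -0.0, -0.002]
ft_force: [-1.0, 0.3, -0.5]
grip_width: 0.0216
grip_force: 25.0
```

Call:
servo_tool:
  rows: [1,0,0,0.008,0,1,0,0,0.005,0,1,0,0,0.003,0,1,0,0,0.001,0,1,0,0,0,0]

```text
time: 28.93
position: [0.5076, -0.2576, 0.0451]
tool_rot: [0.66, 0.751, -0.0, 0.0]
ft_force: [-0.1, -0.2, -0.8]
grip_width: 0.0215
grip_force: 25.0
```

Call:
servo_tool:
  rows: [1,0,0,0,0,1,0,0,0,0]

```text
time: 29.1
position: [0.5078, -0.2578, 0.0455]
tool_rot: [0.66, 0.751, 0.0, 0.0]
ft_force: [-0.3, 0.4, -0.5]
grip_width: 0.0216
grip_force: 25.0
```

```bash
python3 go.py .5072 -.2566 7.3
```

```text
t 29.1 pos [ 0.5078 -0.2578  0.0455] phi 7.3 tilt 0.05 w 0.0216 F [-0.3  0.4 -0.5] q [-0.67  0.71  1.71 -0.    0.72 -0.79]
mm now [ 1.2 -0.4 -0. ]
turn 0.0
mm after [ 1.2 -0.4]
```

Call:
servo_tool:
  rows: [1,0,0,0.001,0,1,0,0,0.001,0,1,0,0,0,0,1,0,0,0,0,1,0,0,0,0]

```text
time: 29.52
position: [0.5075, -0.2576, 0.0431]
tool_rot: [0.66, 0.751, -0.0, -0.0]
ft_force: [-0.2, 0.4, -1.5]
grip_width: 0.0218
grip_force: 25.0
```

Call:
servo_tool:
  rows: [0.3,0,0,0,0,0.2,0,0,0,0,0,0,0,0,0,0,0,0,0,0,0,0,0,0,0]

```text
time: 29.93
position: [0.5076, -0.2576, 0.0432]
tool_rot: [0.66, 0.751, 0.0, 0.0]
ft_force: [-0.9, 0.9, 0.4]
grip_width: 0.0412
grip_force: 0.0
```

Call:
servo_tool:
  rows: [0,0,0,0,0,0,0,0,-0.01,0,0,0,0,-0.02,0,0,0,0,-0.03,0,0,0,0,-0.03,0]

```text
time: 30.35
position: [0.5069, -0.2571, 0.1339]
tool_rot: [0.66, 0.751, -0.0, -0.001]
ft_force: [-0.1, 0.6, -0.6]
grip_width: 0.0437
grip_force: 0.0
```

Call:
servo_tool:
  rows: [0,0.035,0,-0.01,0,0,0.035,0,-0.01,0,0,0.035,0,-0.01,0,0,0.035,0,-0.01,0,0,0.035,0,0,0]

```text
time: 30.77
position: [0.4859, -0.0831, 0.1756]
tool_rot: [0.661, 0.751, 0.001, 0.002]
ft_force: [1.0, 0.4, 0.8]
grip_width: 0.0435
grip_force: 0.0
```

Call:
servo_tool:
  rows: [0,0.035,0,0,0,0,0.035,0,0,0,0,0.035,0,0,0,0,0.03,0,0,0,0,0,0,0,0]

```text
time: 31.18
position: [0.4657, 0.0545, 0.1737]
tool_rot: [0.659, 0.753, 0.0, -0.001]
ft_force: [0.3, 0.5, -0.0]
grip_width: 0.0437
grip_force: 0.0
```

Run:
```python
from fit import *
for c in("side","top"):
    p=robot.camera(c)
    if c=="side": x=p["pixels"][100:400,160:460]; cv2.imwrite("pics/s6.png",cv2.resize(x[...,::-1],None,fx=2,fy=2))
    print(fit(p,"palette_knife",(.5072,-.2566),np.radians(97.3),True,lift=.036))
    for n in("palette_knife","cutter","spoon","mould_square"):
        for d in robot.place_of(p,n)[:2]: print(c,n,np.round(d["at"],3),round(d["score"],2))
```

```text
[ 0.5063 -0.2578 97.5058  0.931 ]
side palette_knife [ 0.508 -0.26   0.039] 0.8
side cutter [ 0.569 -0.039  0.005] 0.81
side spoon [0.568 0.281 0.005] 0.67
side mould_square [ 0.509 -0.255  0.005] 0.77
[ 0.5094 -0.2613 96.8779  0.9381]
top palette_knife [ 0.504 -0.253  0.041] 0.94
top cutter [ 0.573 -0.039  0.001] 0.46
top spoon [0.574 0.28  0.001] 0.69
top mould_square [ 0.512 -0.258  0.003] 0.47
```

View pics/s6.png

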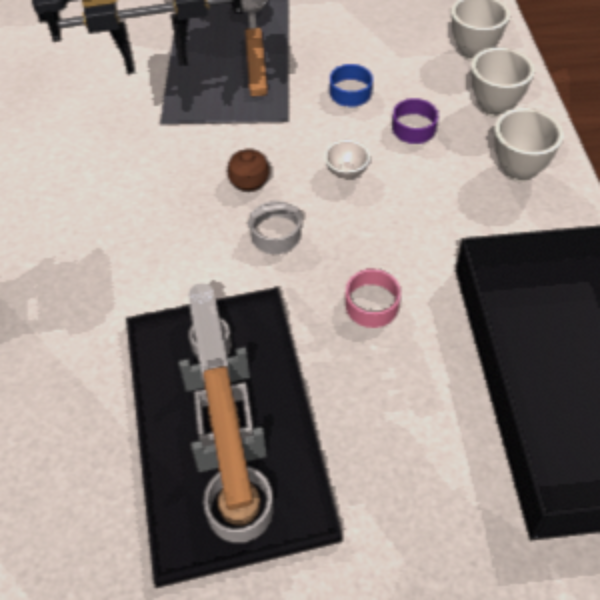

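The knife lies in both rests (crop (214,365) and (228,445)), centred and level. The moulds are in place, and the cutter (276,228) and spoon are where they started. Handing in.

```bash
python3 -c "
from rig import robot
print(robot.hand_in())"
```

```text
the job is handed in; nothing more can be done
None
```

I packed the kit and handed it in at about 31 s of the 109 s. The last pictures show all three moulds over their posts, the palette knife centred in both rests, and the cutter and spoon where they started; the hand-in call gave no verdict.

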